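# Move a ring mandrel from rack to storage cradle by way of the V-block

### The job

Take the round ring mandrel out of the wooden rack by its overhanging end and lay it centred in the steel V-block, then let go. Then pick it up again by its middle and lay it in the dark wooden storage cradle so that it lies down in the groove. Leave the square bar in the rack and do not let the mandrel fall onto the bench.

Things in the scene. Friction and masses are not known exactly. Their poses are not given: they have to be found in the camera images.
- mandrel_mid (a point): Middle (half length, on the axis) of the loose round aluminium ring mandrel: a rod 16 mm thick, 190 mm long, 80 g, with thin dark rings. x runs along it to the tapered end (last 30 mm narrow to 8 mm); the blunt end is 95 mm away at -x. It can roll about x. It starts level in one of the rack's slots, axis 48 mm above the bench, blunt end overhanging the rack's near side by 50 to 60 mm.
- rack: Fixed mid-brown wooden rack, origin at the bench under its centre, x along its slots, near side at -x. 140 mm long (x), 150 wide, 66 high. Two slots at y = +45 and -45 mm, 20 wide, 26 deep, open at the top and both ends: too narrow for fingers, so only the overhanging end of a rod can be gripped. A rod lifted 35 mm straight up is clear.
- square_mid (a point): Middle of the loose square aluminium bar, 16 x 16 x 150 mm, x along its length, lying in the rack's other slot with one end overhanging the same side by 50 to 60 mm. It stays there.
- vblock_seat (a point): Where the mandrel's middle lies in the fixed steel V-block: on the groove's axis, 41 mm above the bench. x along the groove, z up. Two 90-degree vees, 20 mm long (26 to 46 mm from here on either side), 60 wide, grooves 40 wide at the top, tops 50 high, on a plate 130 x 75 x 8 mm. The 52 mm gap between them and the space beyond them are free for fingers. Either way round will do.
- cradle_seat (a point): Where the mandrel's middle lies in the fixed dark wooden cradle: on the groove's axis, 35 mm above the bench. x along the groove, z up. 254 mm long, 60 wide, V groove 40 wide at its top (44 high), closed ends 50 high with 230 mm between them; in the middle a 70 mm long gap for fingers, open at both sides, floor 6 mm above the bench. Either way round will do.
There are look-alikes about, which are no part of the job. What is shaped like the part that bears mandrel_mid but turquoise or yellow is not meant.

How it is judged (in metres and radians):
On the way, in this order (a step that is already met when the one before it is completed fails the run):
1. the mandrel lies in the V-block's groove, its middle within 22 mm of the block's middle, let go (x of mandrel_mid in the frame of vblock_seat between -0.022 and 0.022 m and y of mandrel_mid in the frame of vblock_seat between -0.008 and 0.008 m and z of mandrel_mid in the frame of vblock_seat between -0.006 and 0.006 m and angle between the x axis of mandrel_mid and the x axis of vblock_seat, either way round below 0.17 rad and contact force between the fingers and mandrel below 0.1 N and linear speed of mandrel below 0.03 m/s), for 0.2 s.
2. the mandrel is gripped within 35 mm of its middle and lifted at least 25 mm out of the V-block (contact force between the fingers and mandrel above 0.5 N and z of mandrel_mid in the frame of vblock_seat above 0.025 m and x of the grasp point in the frame of mandrel_mid between -0.035 and 0.035 m), for 0.1 s.
At the end, for the whole second after the job is handed in: The mandrel lies at rest and released in the cradle's groove: its middle within 22 mm along, 8 mm across and 6 mm in height of the cradle's seat point, along the groove within 10 degrees, either way round. The square bar is within 25 mm of where it started (x of mandrel_mid in the frame of cradle_seat between -0.022 and 0.022 m and y of mandrel_mid in the frame of cradle_seat between -0.008 and 0.008 m and z of mandrel_mid in the frame of cradle_seat between -0.006 and 0.006 m and angle between the x axis of mandrel_mid and the x axis of cradle_seat, either way round below 0.17 rad and contact force between the fingers and mandrel below 0.1 N and linear speed of mandrel below 0.02 m/s and distance of square_mid from where it was at the start of the episode below 0.025 m); the robot touches nothing.
It fails at once if the mandrel falls onto the bench (its middle lower than 22 mm) (height (world z) of mandrel_mid below 0.022 m).
It fails at once if the square bar is moved by more than 25 mm (distance of square_mid from where it was at the start of the episode above 0.025 m).
It also fails if it takes over 58 s, if anything falls off the work surface, if the arm or the gripper's body presses on something with over 40 N, if the wrist force passes 120 N, or if a joint passes its speed limit or range.

### The arm

A 6-joint arm with a two-finger parallel gripper is mounted at the origin on the work surface. World frame = base frame: x ahead of the robot, y to its left, z up, the work surface at z = 0. Lengths are in mm, angles in rad, forces in N, time in s.
With the tool pointing down it reaches from about 300 to 775 mm from the base axis. Payload 14.6 kg.
Tool frame: the origin (TCP) lies midway between the tips of the shut fingers; the grasp point (between the pads) lies 19 mm behind it; z points along the fingers, y is the direction in which the jaws open and shut (so a half turn about z gives the same grasp; the last joint's range is limited). The gripper opens to 94 mm and grips with 3 to 60 N. Pads are 16 mm wide; open, the fingers measure 119 mm over their backs; the gripper's body (75 mm by 177 mm) begins 78 mm behind the grasp point.
Start: joints at [1.283, 0.3, 1.521, -0, 1.321, -0.067], TCP at [120.454, 536.638, 205.446] pointing down, gripper open.
Joint ranges: [-3.03, 3.03], [-0.79, 2.21], [0.23, 2.52], [-1.04, 4.18], [0, 3.07], [-2.55, 2.55]. Speed limits (rad/s): [2.22, 2.22, 2.57, 3.14, 3.14, 3.14].

### API

Orientations are given as [roll, pitch, yaw] about the fixed x, y, z axes, in that order (R = Rz(yaw) Ry(pitch) Rx(roll)).
In Python, from cell import read_state, camera, get_calibration, sign_off gives the robot as it stands.
- The arm moves only by the tool carry_out, never from a script. Its argument "series" is a list of rows, each an object with "delta_pos": the shift along the world's x, y, z in mm, a list of three; "turn": the turn, a rotation vector about the world's x, y, z in rad, a list of three; "hand": the opening, from 0 (shut) to 1 (fully open). A call has 1 to 8 rows; each row is the pose to reach, as a shift and turn from the pose commanded when the call began; what a row does not reach only later rows make up. A row lasts 1/8 s, in which the tool goes at most 62.5 mm and 10.7 degrees, less where a joint would pass 70% of its speed; a pose out of reach is approached as far as the arm can. A call with a gripper value outside its range is refused whole. The fingers move at their own pace and stop on an object; "squeeze" is the grip in N (left out, the last holds). Time passes only in rows, so rows that repeat a pose let the fingers close. It gives the time, the measured TCP pose, the force and the opening at its end, in the units of the state.
- read_state(): the state, without advancing time (a new reading comes with each control period).
- camera(name): name is "side" or "top"; returns the picture (384x512x3 uint8, red, green, blue); there is no depth.
- get_calibration(name): a dict with "intrinsics" (3x3 intrinsics, pixels), "k1" (the pictures are not rectified: a ray, as slopes to the right and down, at radius r is drawn at 1 + k1 r^2 times it, then the intrinsics apply), "pose" (4x4, takes a point from camera to world coordinates). Camera axes: x right, y down, z forward; pixel columns grow to the right and rows downward; lengths in mm; the calibration is good to about 2 mm. A picture is of the moment at which its call begins. get_calibration takes no time and is no camera call.
- sign_off(): hands the job in, once; it reports no verdict.
The state is a dict: "clock": time; "joints": joint angles; "qd": joint speeds; "effort": joint torques, N m; "eef_pos": TCP position; "eef_rot": TCP orientation; "wrist_force": force on the tool from outside, world axes, zero at the start; "moment": the same for the moment, N m; "finger_gap": finger opening in mm.
Only numpy, scipy, OpenCV 4.12 (cv2) and the standard library are available. Lean on these libraries where they do the work, as an engineer would, in place of code of your own. Each camera call takes 0.05 s, during which the arm holds its last target.

## Working session

There is one attempt and no reset: what is moved stays moved. The work goes in short steps, Python scripts to look and compute and a tool call to move; the robot and the scene stay as the last step left them, time stands still between calls to the robot, and variables do not carry over. Pictures are saved under pics/ and viewed, and the job is handed in when it is done.

Besides the shell and the picture viewer there is one more tool, called after "Request:" by a JSON object that holds its "op" and its "data", one argument or row to a line. carry_out: Moves the arm, as the interface text tells. Its arguments: {"type":"object","properties":{"series":{"type":"array"},"squeeze":{"type":"number"}},"required":["series"]}

```bash
mkdir -p pics
python3 - <<'E'
from cell import *
import cv2,numpy as np
print(read_state())
for n in("side","top"):
    im=camera(n); cv2.imwrite(f"pics/{n}0.png",im[:,:,::-1]); c=get_calibration(n); print(n,c)
E
```

```text
{'clock': 0.0, 'joints': array([ 1.28338608e+00,  3.00444531e-01,  1.52157584e+00, -4.39430800e-05,
        1.32070237e+00, -6.66334318e-02]), 'qd': array([ 0.00151067,  0.00181974,  0.00078451,  0.00145418, -0.00091382,
        0.00084082]), 'effort': array([-2.73032223e-03, -5.31816101e+01, -3.52727115e+01,  7.07295584e-02,
        2.43866391e-02, -7.31057071e-05]), 'eef_pos': array([120.40085791, 536.39124376, 204.90312411]), 'eef_rot': array([-3.14046224e+00, -3.27764520e-05,  2.92082672e+00]), 'wrist_force': array([-0.4356277 ,  0.6671314 ,  0.49929456]), 'moment': array([ 0.05964364,  0.04458467, -0.03272633]), 'finger_gap': 93.89795743690598}
side {'intrinsics': array([[356.31561644,   0.        , 252.43084996],
       [  0.        , 356.31561644, 183.01787163],
       [  0.        ,   0.        ,   1.        ]]), 'k1': -0.10664804529765269, 'pose': array([[ 9.36099230e-01, -2.35953251e-01,  2.60853015e-01,
         1.77449850e+02],
       [-3.51505307e-01, -6.54403632e-01,  6.69477337e-01,
        -7.85577069e+02],
       [ 1.27378064e-02, -7.18388439e-01, -6.95525556e-01,
         8.35404472e+02],
       [ 0.00000000e+00,  0.00000000e+00,  0.00000000e+00,
         1.00000000e+00]])}
top {'intrinsics': array([[383.94101405,   0.        , 258.05568179],
       [  0.        , 383.94101405, 187.86634482],
       [  0.        ,   0.        ,   1.        ]]), 'k1': -0.07860010092667057, 'pose': array([[ 1.07386286e-02, -9.90447716e-01,  1.37470008e-01,
         2.92870996e+02],
       [-9.99929011e-01, -9.92671039e-03,  6.59037294e-03,
        -5.93494710e+01],
       [-5.16279487e-03, -1.37531021e-01, -9.90484005e-01,
         1.12195892e+03],
       [ 0.00000000e+00,  0.00000000e+00,  0.00000000e+00,
         1.00000000e+00]])}
```

View pics/side0.png

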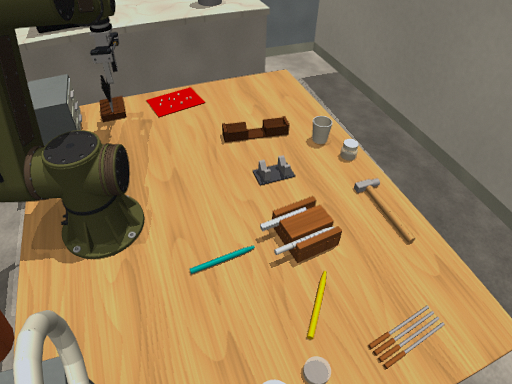

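View pics/top0.png

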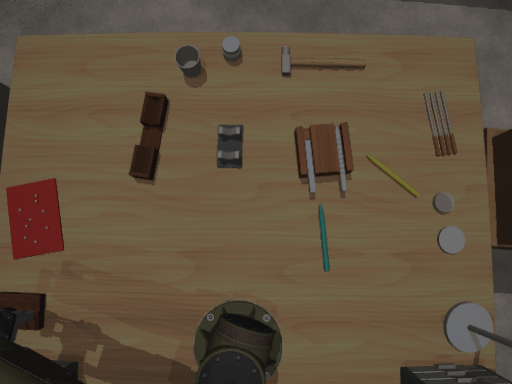

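The side picture shows the rack at about (305,228), the V-block at (274,172) and the cradle at (255,130). The top picture shows two rods in the rack, at (310,165) and (341,160), and the turquoise and yellow decoys lying on the bench. I'll enlarge the rack to tell the round rod from the square one.

Run:
```python
import cv2,numpy as np
a=cv2.imread("pics/top0.png")[110:205,280:370]; b=cv2.imread("pics/side0.png")[190:265,250:350]
a=cv2.convertScaleAbs(a,alpha=1.6)
a=cv2.resize(a,(400,422),interpolation=cv2.INTER_CUBIC); b=cv2.resize(b,(400,300),interpolation=cv2.INTER_CUBIC)
o=np.zeros((422,800,3),np.uint8);o[:,:400]=a;o[:300,400:]=b;cv2.imwrite("pics/crop0.png",o)
c=cv2.imread("pics/top0.png")[80:190,120:260];c=cv2.convertScaleAbs(c,alpha=2);cv2.imwrite("pics/crop1.png",cv2.resize(c,(763,600),interpolation=cv2.INTER_CUBIC))
```

```text
(no output)
```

View pics/crop0.png

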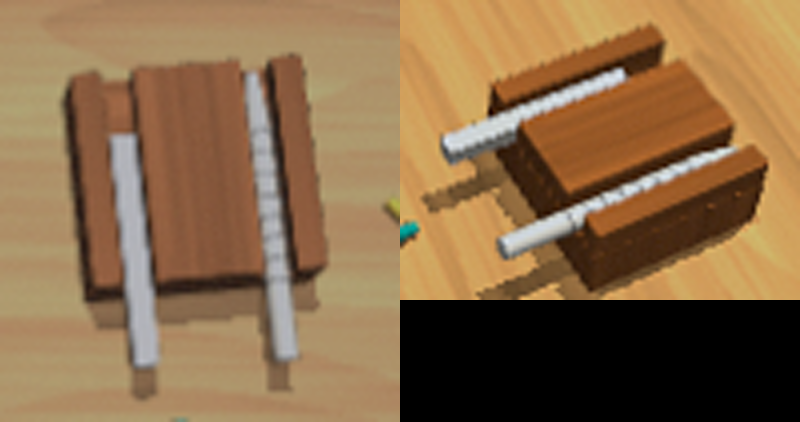

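View pics/crop1.png

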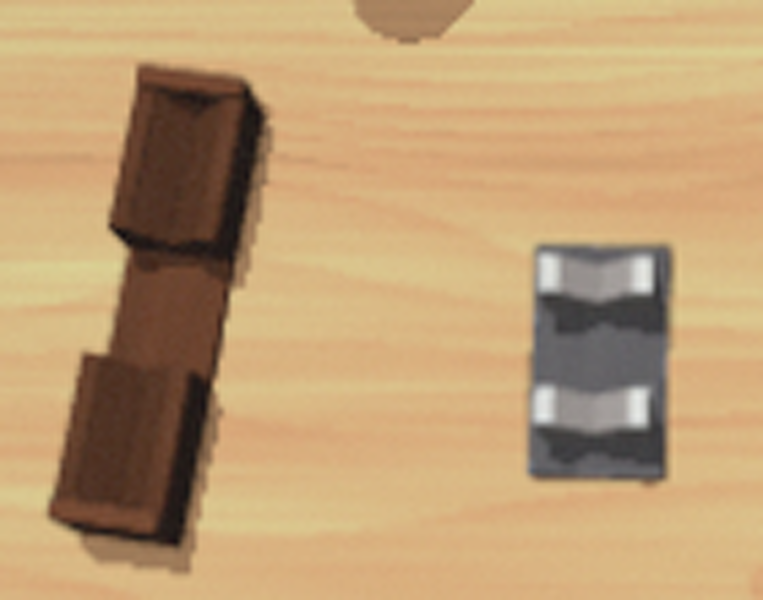

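The two candidates are the rod at top (341,160) / side (303,240), which is round with dark rings and a tapered far end, and the rod at top (310,165) / side (290,217), which is plain, square-edged and shorter. The turquoise and yellow rods are decoys. The first one is the mandrel. Next I'll measure.

```bash
cat > h.py <<'E'
import cv2,numpy as np
from cell import get_calibration
def ray(n,p):
    c=get_calibration(n);K=c["intrinsics"];T=c["pose"]
    k=c["k1"]
    d=cv2.undistortPoints(np.array(p,float).reshape(-1,1,2),K,np.array([k,0,0,0.]),None,None).reshape(-1,2)
    d=np.c_[d,np.ones(len(d))]@T[:3,:3].T
    return T[:3,3],d
def onz(n,p,z):
    o,d=ray(n,p); return o+d*((z-o[2])/d[:,2])[:,None]
def px(n,P):
    c=get_calibration(n);T=np.linalg.inv(c["pose"]);Q=np.array(P,float).reshape(-1,3)@T[:3,:3].T+T[:3,3]
    r=Q[:,:2]/Q[:,2:];r=r*(1+c["k1"]*(r**2).sum(1,keepdims=True));K=c["intrinsics"]
    return r*K[0,0]+K[:2,2]
def comps(im,roi,smax,vmin,amin=20):
    x0,y0,x1,y1=roi
    h=cv2.cvtColor(im[y0:y1,x0:x1],cv2.COLOR_BGR2HSV)
    m=((h[...,1]<smax)&(h[...,2]>vmin)).astype(np.uint8)
    n,l,s,c=cv2.connectedComponentsWithStats(m)
    out=[]
    for i in range(1,n):
        if s[i,4]>=amin:
            y,x=np.nonzero(l==i); out.append(np.c_[x+x0,y+y0].astype(np.float32))
    return out
E
python3 - <<'E'
from h import *
im={n:cv2.imread(f"pics/{n}0.png") for n in("top","side")}
for n,roi,v in(("top",(295,115,355,205),90),("side",(255,195,345,260),110)):
    for p in comps(im[n],roi,70,v):
        vx,vy,cx,cy=cv2.fitLine(p,cv2.DIST_L2,0,.01,.01).ravel()
        t=(p-[cx,cy])@[vx,vy]; lo,hi=t.min(),t.max()
        e=np.array([[cx+vx*s,cy+vy*s] for s in(lo-.3,hi+.3)])
        print(n,len(p),e.round(1).tolist(),onz(n,e,48).round(1).tolist())
for p in comps(im["top"],(210,115,250,175),60,110,8):
    print("vb",len(p),p.mean(0),onz("top",[p.mean(0)],50).round(1))
p=comps(im["top"],(210,118,250,172),90,0,8)
for q in p:
    r=cv2.minAreaRect(q);print(len(q),r,onz("top",[r[0]],8).round(1),onz("top",cv2.boxPoints(r),8).round(1).tolist())
# cradle corners from crop1 (scale 5.45) z=50 top: outer ends
s=5.4536
c=np.array([[140,66],[245,80],[50,513],[157,533]])/s+[120,80]-.4
print(c, onz("top",c,50).round(1), onz("top",c,50).mean(0))
E
```

```text
top 269 [[336.20001220703125, 125.69999694824219], [344.6000061035156, 190.5]] [[626.4, -276.9, 48.0], [436.9, -297.1, 48.0]]
top 271 [[306.5, 139.5], [313.20001220703125, 191.5]] [[583.9, -190.3, 48.0], [433.0, -207.9, 48.0]]
side 220 [[260.20001220703125, 226.39999389648438], [305.70001220703125, 207.60000610351562]] [[431.6, -200.1, 48.0], [585.3, -180.1, 48.0]]
side 249 [[274.5, 251.8000030517578], [332.79998779296875, 225.8000030517578]] [[435.5, -293.8, 48.0], [626.9, -269.8, 48.0]]
vb 10 [237.5 130. ] [[609.6   8.9  50. ]]
vb 10 [236.5 154. ] [[538.7  10.4  50. ]]
1121 ((229.62908935546875, 145.5955047607422), (26.33298683166504, 43.45863342285156), 1.5074357986450195) [[573.8  34.1   8. ]] [[508.6, 73.4, 8.0], [641.8, 73.6, 8.0], [640.2, -5.7, 8.0], [507.2, -4.5, 8.0]]
[[145.27111633  91.7020977 ]
 [164.52445357  94.26920933]
 [128.76825583 173.66630483]
 [148.38832331 177.33360716]] [[725.8 284.9  50. ]
 [717.7 226.7  50. ]
 [479.  318.6  50. ]
 [468.8 260.9  50. ]] [597.8434618  272.79694229  50.        ]
```

Request:
{"op": "carry_out", "data": {
  "series": [
    {"delta_pos": [310, -330, 0], "turn": [0, 0, -1.4], "hand": 0.6},
    {"delta_pos": [310, -330, 0], "turn": [0, 0, -1.4], "hand": 0.6},
    {"delta_pos": [310, -330, 0], "turn": [0, 0, -1.4], "hand": 0.6},
    {"delta_pos": [310, -330, 0], "turn": [0, 0, -1.4], "hand": 0.6},
    {"delta_pos": [310, -330, 0], "turn": [0, 0, -1.4], "hand": 0.6},
    {"delta_pos": [310, -330, 0], "turn": [0, 0, -1.4], "hand": 0.6},
    {"delta_pos": [310, -330, 0], "turn": [0, 0, -1.4], "hand": 0.6},
    {"delta_pos": [310, -330, 0], "turn": [0, 0, -1.4], "hand": 0.6}
  ],
  "squeeze": 50
}}

```text
clock: 1.1
eef_pos: [432.1, 204.1, 205.1]
eef_rot: [-3.141, 0.0, 1.513]
wrist_force: [-0.9, -0.4, 0.9]
finger_gap: 56.1
```

Run:
```python
from h import *
im=cv2.imread("pics/side0.png")
c=cv2.resize(im[95:200,205:325],(800,700)); cv2.imwrite("pics/crop2.png",c[:600])
# rack top block corners in top view (crop0 scale 4.444): outer corners z=66
p=np.array([[66,78],[300,57],[88,300],[328,268]])/4.444+[280,110]-.4
q=onz("top",p,66);print(q.round(1),q.mean(0))
```

```text
[[ 614.9 -154.    66. ]
 [ 630.9 -305.    66. ]
 [ 470.9 -167.3   66. ]
 [ 493.  -319.3   66. ]] [ 552.41040873 -236.38646722   66.        ]
```

View pics/crop2.png

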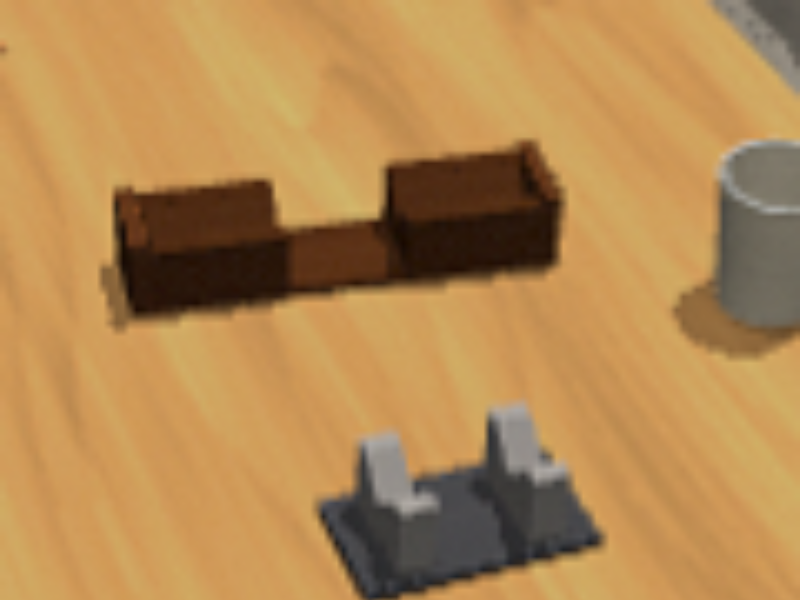

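The side crop shows the cradle with its finger gap at about (255,128) and the V-block with two vees, at the same places as in the top view. Rack geometry and the rod fits agree on the mandrel: end at x≈436.5, grip point about (463,-293), yaw 0.11.

Request:
{"op": "carry_out", "data": {
  "series": [
    {"delta_pos": [30.5, -497, -20], "turn": [0, 0, -1.403], "hand": 0.6},
    {"delta_pos": [30.5, -497, -20], "turn": [0, 0, -1.403], "hand": 0.6},
    {"delta_pos": [30.5, -497, -20], "turn": [0, 0, -1.403], "hand": 0.6},
    {"delta_pos": [30.5, -497, -20], "turn": [0, 0, -1.403], "hand": 0.6},
    {"delta_pos": [30.5, -497, -20], "turn": [0, 0, -1.403], "hand": 0.6},
    {"delta_pos": [30.5, -497, -20], "turn": [0, 0, -1.403], "hand": 0.6},
    {"delta_pos": [30.5, -497, -20], "turn": [0, 0, -1.403], "hand": 0.6},
    {"delta_pos": [30.5, -497, -20], "turn": [0, 0, -1.403], "hand": 0.6}
  ]
}}

```text
clock: 2.1
eef_pos: [460.6, -292.5, 185.2]
eef_rot: [-3.141, 0.0, 0.113]
wrist_force: [1.3, 0.3, 0.3]
finger_gap: 56.4
```

Run:
```python
from cell import *
s=read_state();print(s["eef_pos"],s["eef_rot"])
```

```text
[ 460.59480866 -292.4901167   185.15608249] [-3.14136981e+00  1.85992776e-04  1.13061736e-01]
```

Request:
{"op": "carry_out", "data": {
  "series": [
    {"delta_pos": [2, -0.5, -50], "turn": [0, 0, 0], "hand": 0.6},
    {"delta_pos": [2, -0.5, -100], "turn": [0, 0, 0], "hand": 0.6},
    {"delta_pos": [2, -0.5, -130], "turn": [0, 0, 0], "hand": 0.6},
    {"delta_pos": [2, -0.5, -148], "turn": [0, 0, 0], "hand": 0.6},
    {"delta_pos": [2, -0.5, -156], "turn": [0, 0, 0], "hand": 0.6},
    {"delta_pos": [2, -0.5, -156], "turn": [0, 0, 0], "hand": 0.6}
  ]
}}

```text
clock: 2.85
eef_pos: [463.2, -291.0, 29.8]
eef_rot: [3.141, -0.0, 0.118]
wrist_force: [-0.1, -0.4, 0.3]
finger_gap: 56.4
```

Run:
```python
from cell import *
import cv2,numpy as np
b=camera("side")[180:270,240:350,::-1]; cv2.imwrite("pics/s2.png",cv2.resize(b,(733,600),interpolation=cv2.INTER_CUBIC))
```

```text
(no output)
```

View pics/s2.png

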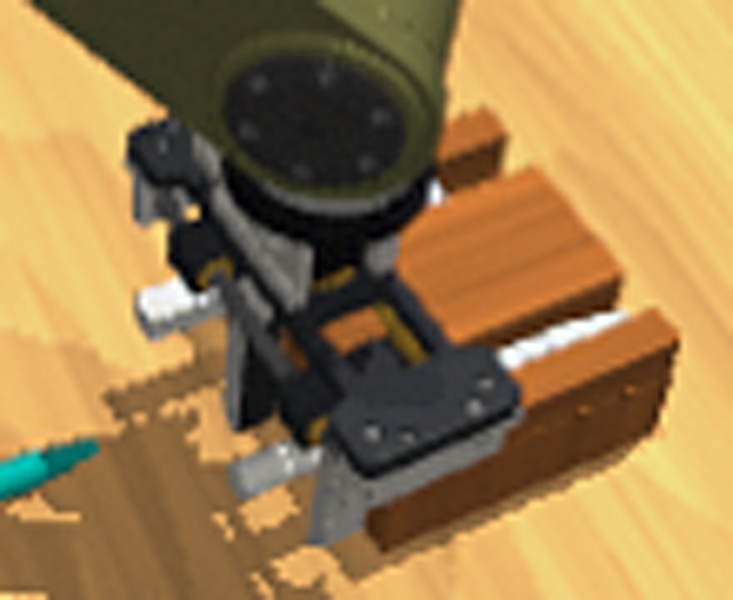

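The enlarged side view shows the fingers on either side of the mandrel's overhang, which is at crop (275,465). The square bar is clear of them. Now I'll close.

Request:
{"op": "carry_out", "data": {
  "series": [
    {"delta_pos": [0, 0, 0], "turn": [0, 0, 0], "hand": 0.0},
    {"delta_pos": [0, 0, 0], "turn": [0, 0, 0], "hand": 0.0},
    {"delta_pos": [0, 0, 0], "turn": [0, 0, 0], "hand": 0.0},
    {"delta_pos": [0, 0, 0], "turn": [0, 0, 0], "hand": 0.0},
    {"delta_pos": [0, 0, 0], "turn": [0, 0, 0], "hand": 0.0}
  ],
  "squeeze": 50
}}

```text
clock: 3.52
eef_pos: [463.1, -291.2, 29.6]
eef_rot: [3.141, -0.0, 0.118]
wrist_force: [0.7, -2.2, 0.5]
finger_gap: 14.3
```

Request:
{"op": "carry_out", "data": {
  "series": [
    {"delta_pos": [0, 0, 8], "turn": [0, 0, 0], "hand": 0.0},
    {"delta_pos": [0, 0, 18], "turn": [0, 0, 0], "hand": 0.0},
    {"delta_pos": [0, 0, 30], "turn": [0, 0, 0], "hand": 0.0},
    {"delta_pos": [0, 0, 45], "turn": [0, 0, 0], "hand": 0.0},
    {"delta_pos": [0, 0, 65], "turn": [0, 0, 0], "hand": 0.0},
    {"delta_pos": [0, 0, 85], "turn": [0, 0, 0], "hand": 0.0},
    {"delta_pos": [0, 0, 90], "turn": [0, 0, 0], "hand": 0.0}
  ]
}}

```text
clock: 4.4
eef_pos: [463.4, -291.0, 121.3]
eef_rot: [3.14, -0.002, 0.118]
wrist_force: [0.3, 0.2, -1.2]
finger_gap: 14.6
```

```bash
cat > two.py <<'E'
import sys
from h import *
from cell import camera,read_state
tag,tx0,ty0,tx1,ty1,sx0,sy0,sx1,sy1=sys.argv[1],*map(int,sys.argv[2:10])
o=np.zeros((400,800,3),np.uint8)
for i,(n,(x0,y0,x1,y1)) in enumerate((("top",(tx0,ty0,tx1,ty1)),("side",(sx0,sy0,sx1,sy1)))):
    im=camera(n)[:,:,::-1].copy();cv2.imwrite(f"pics/{n}_{tag}.png",im)
    c=im[y0:y1,x0:x1]; 
    if n=="top": c=cv2.convertScaleAbs(c,alpha=1.7)
    f=min(400/c.shape[0],400/c.shape[1]);c=cv2.resize(c,None,fx=f,fy=f,interpolation=cv2.INTER_CUBIC);print(n,"scale",f)
    o[:c.shape[0],400*i:400*i+c.shape[1]]=c
cv2.imwrite(f"pics/two_{tag}.png",o)
s=read_state();print(s["clock"],s["eef_pos"].round(1),s["eef_rot"].round(3),s["wrist_force"].round(1),s["moment"].round(3),s["finger_gap"])
E
python3 two.py a 280 100 380 200 240 160 340 260
```

```text
top scale 4.0
side scale 4.0
4.5 [ 463.1 -290.8  120. ] [ 3.141e+00 -1.000e-03  1.180e-01] [ 0.4 -0.4 -1. ] [ 0.005  0.202 -0.061] 14.946880542711238
```

View pics/two_a.png

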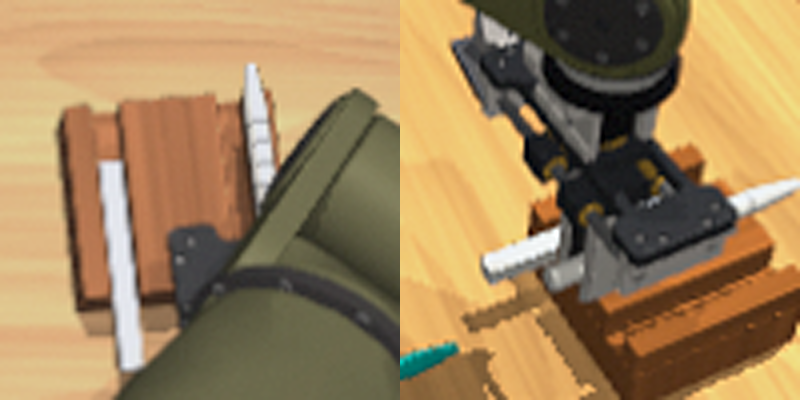

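Run:
```python
from h import *
im=cv2.imread("pics/side_a.png");cv2.imwrite("pics/c3.png",cv2.resize(im[170:250,290:390],(800,640))[:600])
R=[626,-272]
tip=onz("top",[[342.6,116.2]],139);print(tip)
for z in (115,125,135,140,145,150):
    t=onz("top",[[342.6,116.2]],z); print(z,t.round(1),px("side",t).round(1), (px("side",t)-[290,170])*8)
```

```text
[[ 624.62979527 -276.34188746  139.        ]]
115 [[ 632.7 -281.6  115. ]] [[341.1 212.7]] [[408.47142535 341.57514448]]
125 [[ 629.4 -279.4  125. ]] [[340.3 210. ]] [[402.06174681 319.91300388]]
135 [[ 626.  -277.2  135. ]] [[339.4 207.2]] [[395.5525035  297.94510606]]
140 [[ 624.3 -276.1  140. ]] [[339.  205.9]] [[392.25992013 286.84476845]]
145 [[ 622.6 -275.   145. ]] [[338.6 204.5]] [[388.9416899  275.66590257]]
150 [[ 620.9 -273.9  150. ]] [[338.2 203.1]] [[385.59755491 264.4077982 ]]
```

View pics/c3.png

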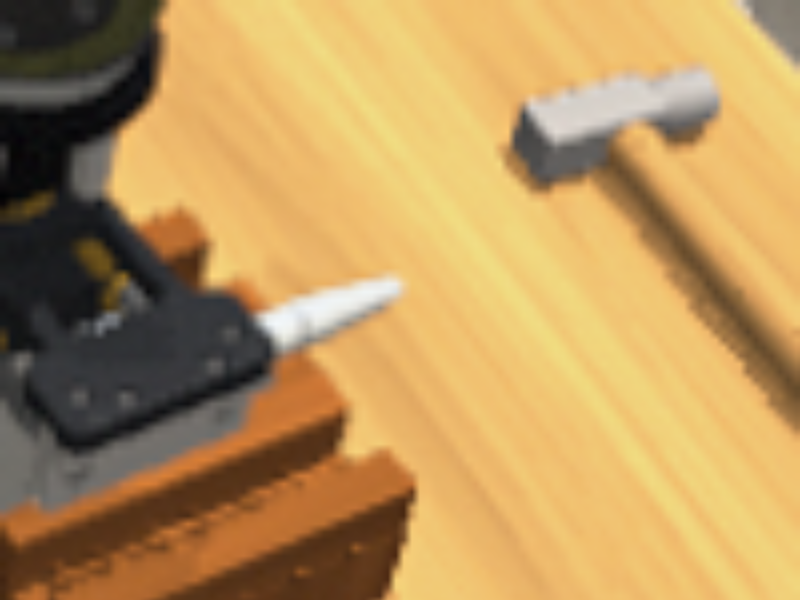

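The mandrel is out of the slot and level, with its tip at about z 139 mm and its middle 67 mm ahead of the grip. Next I'll move it above the V-block.

Request:
{"op": "carry_out", "data": {
  "series": [
    {"delta_pos": [4, 25, 0], "turn": [0, 0, -0.01], "hand": 0.0},
    {"delta_pos": [11, 75, 0], "turn": [0, 0, -0.03], "hand": 0.0},
    {"delta_pos": [18, 130, 0], "turn": [0, 0, -0.05], "hand": 0.0},
    {"delta_pos": [25, 185, 0], "turn": [0, 0, -0.07], "hand": 0.0},
    {"delta_pos": [32, 240, 0], "turn": [0, 0, -0.09], "hand": 0.0},
    {"delta_pos": [38, 285, 0], "turn": [0, 0, -0.11], "hand": 0.0},
    {"delta_pos": [42, 315, 0], "turn": [0, 0, -0.122], "hand": 0.0},
    {"delta_pos": [44, 326, 0], "turn": [0, 0, -0.128], "hand": 0.0}
  ]
}}

```text
clock: 5.5
eef_pos: [506.6, 36.5, 118.7]
eef_rot: [-3.142, 0.001, -0.009]
wrist_force: [0.3, -1.1, -0.5]
finger_gap: 14.6
```

Request:
{"op": "carry_out", "data": {
  "series": [
    {"delta_pos": [0, 0, -10], "turn": [0, 0, 0], "hand": 0.0},
    {"delta_pos": [0, 0, -30], "turn": [0, 0, 0], "hand": 0.0},
    {"delta_pos": [0, 0, -45], "turn": [0, 0, 0], "hand": 0.0},
    {"delta_pos": [0, 0, -50], "turn": [0, 0, 0], "hand": 0.0},
    {"delta_pos": [0, 0, -50], "turn": [0, 0, 0], "hand": 0.0}
  ]
}}

```text
clock: 6.12
eef_pos: [507.0, 34.8, 69.3]
eef_rot: [3.142, 0.0, -0.011]
wrist_force: [-0.5, 0.6, -0.5]
finger_gap: 15.0
```

```bash
python3 two.py b 190 90 290 190 220 120 340 220
```

```text
top scale 4.0
side scale 3.3333333333333335
6.225 [507.2  35.   69.9] [ 3.142e+00 -1.000e-03 -1.000e-02] [-0.5  1.4 -0.5] [-0.006  0.166 -0.019] 14.89956047604298
```

View pics/two_b.png

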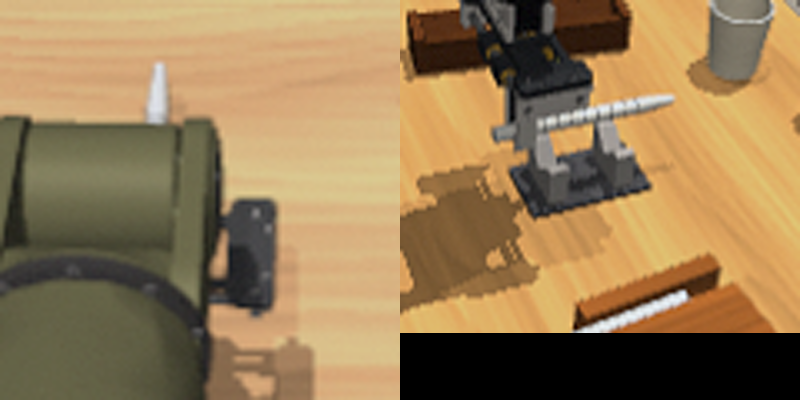

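Run:
```python
from h import *
for z in (80,85,89,93): 
    t=onz("top",[[229.8,105.2]],z);print(z,t.round(1),px("side",t).round(1))
print(px("top",[[669.5,33.4,89]]),px("side",[[669.5,33.4,89]]))
```

```text
80 [[673.5  30.3  80. ]] [[302.1 151. ]]
85 [[671.7  29.9  85. ]] [[301.8 150. ]]
89 [[670.2  29.5  89. ]] [[301.6 149.2]]
93 [[668.7  29.2  93. ]] [[301.4 148.5]]
[[228.4184101  105.42773843]] [[300.92293206 148.6051281 ]]
```

Request:
{"op": "carry_out", "data": {
  "series": [
    {"delta_pos": [0, 0, -12], "turn": [0, 0, 0.02], "hand": 0.0},
    {"delta_pos": [0, 0, -25], "turn": [0, 0, 0.02], "hand": 0.0},
    {"delta_pos": [0, 0, -35], "turn": [0, 0, 0.02], "hand": 0.0},
    {"delta_pos": [0, 0, -42], "turn": [0, 0, 0.02], "hand": 0.0},
    {"delta_pos": [0, 0, -46], "turn": [0, 0, 0.02], "hand": 0.0},
    {"delta_pos": [0, 0, -47], "turn": [0, 0, 0.02], "hand": 0.0}
  ]
}}

```text
clock: 6.98
eef_pos: [507.1, 35.0, 22.5]
eef_rot: [3.141, -0.0, 0.01]
wrist_force: [-2.4, -3.4, 3.4]
finger_gap: 15.0
```

```bash
python3 two.py c 190 90 290 190 220 120 340 220
```

```text
top scale 4.0
side scale 3.3333333333333335
7.075 [507.1  35.   22.7] [ 3.141 -0.     0.01 ] [-2.  -2.7  2.7] [-0.437  0.376 -0.049] 14.699231963624841
```

View pics/two_c.png

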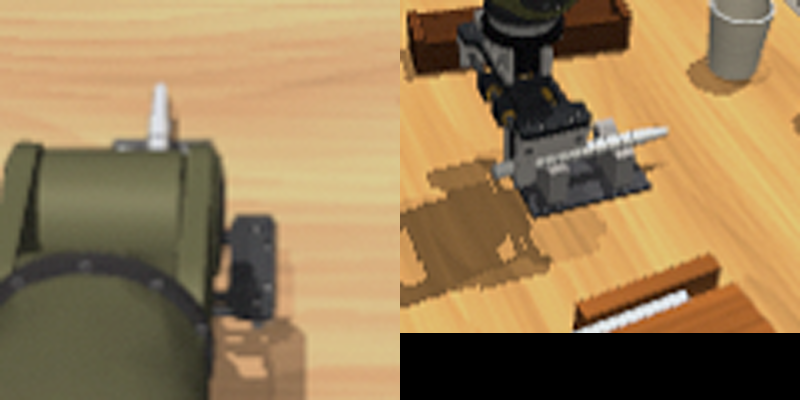

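The mandrel is in the vees with a light contact force of about 3 N. I'll release it and rise.

Request:
{"op": "carry_out", "data": {
  "series": [
    {"delta_pos": [0, -0.5, 0], "turn": [0, 0, -0.01], "hand": 0.0},
    {"delta_pos": [0, -0.5, 0], "turn": [0, 0, -0.01], "hand": 0.6},
    {"delta_pos": [0, -0.5, 0], "turn": [0, 0, -0.01], "hand": 0.6},
    {"delta_pos": [0, -0.5, 0], "turn": [0, 0, -0.01], "hand": 0.6},
    {"delta_pos": [0, -0.5, 0], "turn": [0, 0, -0.01], "hand": 0.6},
    {"delta_pos": [0, -0.5, 50], "turn": [0, 0, -0.01], "hand": 0.6},
    {"delta_pos": [0, -0.5, 110], "turn": [0, 0, -0.01], "hand": 0.6},
    {"delta_pos": [-60, -0.5, 140], "turn": [0, 0, -0.01], "hand": 0.6}
  ]
}}

```text
clock: 8.07
eef_pos: [452.8, 34.5, 163.4]
eef_rot: [-3.142, -0.005, -0.0]
wrist_force: [0.0, 0.2, 1.0]
finger_gap: 56.3
```

Request:
{"op": "carry_out", "data": {
  "series": [
    {"delta_pos": [-60, -60, 10], "turn": [0, 0, 0], "hand": 0.6},
    {"delta_pos": [-60, -60, 10], "turn": [0, 0, 0], "hand": 0.6},
    {"delta_pos": [-60, -60, 10], "turn": [0, 0, 0], "hand": 0.6}
  ]
}}

```text
clock: 8.45
eef_pos: [390.8, -26.0, 170.9]
eef_rot: [3.141, -0.001, -0.002]
wrist_force: [-0.1, -0.1, 0.7]
finger_gap: 56.4
```

```bash
python3 two.py d 190 90 290 190 220 120 340 220
```

```text
top scale 4.0
side scale 3.3333333333333335
8.55 [391.6 -25.1 170.5] [-3.142e+00 -0.000e+00 -1.000e-03] [-0.5 -0.1  0.6] [-0.008  0.158 -0.001] 56.39180146746945
```

View pics/two_d.png

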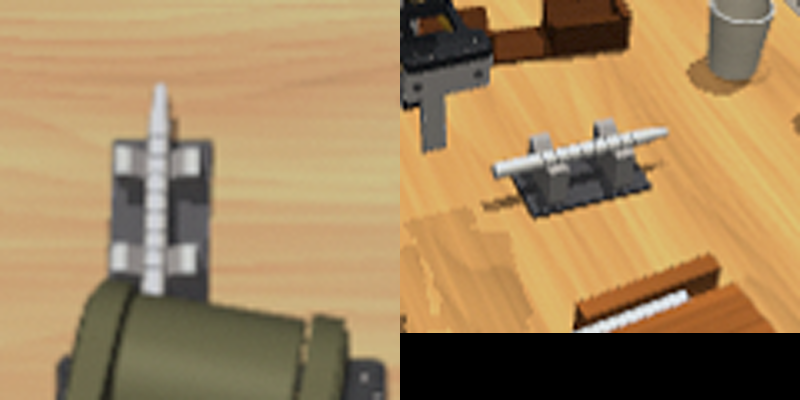

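Run:
```python
from h import *
a=onz("side",[[248.0,171.3],[300.3,159.4]],41);print(a.round(1),np.linalg.norm(a[1]-a[0]),a.mean(0))
print(onz("top",[[229.8,110.8]],41))
im=cv2.imread("pics/top_d.png")
for p in comps(im,(222,105,236,162),70,105,30):
    vx,vy,cx,cy=cv2.fitLine(p,cv2.DIST_L2,0,.01,.01).ravel();print(len(p),vx,vy,cx,cy,onz("top",[[cx,cy],[cx+30*vx,cy+30*vy]],41))
# cradle in the unoccluded start picture: dark brown contour, top view
im=cv2.imread("pics/top0.png");h=cv2.cvtColor(im,cv2.COLOR_BGR2HSV)
m=((h[...,2]<95)).astype(np.uint8);m[:85]=0;m[190:]=0;m[:,:120]=0;m[:,180:]=0
cs,_=cv2.findContours(m,cv2.RETR_EXTERNAL,cv2.CHAIN_APPROX_NONE);c=max(cs,key=cv2.contourArea);r=cv2.minAreaRect(c);print(cv2.contourArea(c),r,cv2.boxPoints(r))
c=np.array([[119,190],[145,222],[540,145],[562,195],[390,165],[272,182],[290,235]])/6.667+[205,95]-.4
print("side crop z50 left outer far, left outer near?",onz("side",c[:4],50).round(1))
print("gap edges z44 far side",onz("side",c[4:],44).round(1))
g=np.array([[112,228],[232,262],[84,354],[206,376]])/5.4536+[120,80]-.4
print("gap edges top z44",onz("top",g,44).round(1))
```

```text
[[481.2  36.4  41. ]
 [672.5  32.9  41. ]] 191.30019743052847 [576.83722221  34.62331143  41.        ]
[[670.49578424  33.25344122  41.        ]]
171 0.030262455 -0.999542 228.53801 135.26315 [[596.28468932  35.23198057  41.        ]
 [687.48541804  34.69237802  41.        ]]
2189.5 ((149.6573028564453, 137.53286743164062), (27.890169143676758, 92.23187255859375), 11.802433013916016) [[126.574585 179.82156 ]
 [145.43948   89.53958 ]
 [172.74002   95.24417 ]
 [153.87512  185.52615 ]]
side crop z50 left outer far, left outer near? [[480.  319.7  50. ]
 [484.5 284.3  50. ]
 [729.  281.2  50. ]
 [719.4 229.6  50. ]]
gap edges z44 far side [[640.4 299.2  44. ]
 [568.8 305.8  44. ]
 [560.5 252.6  44. ]]
gap edges top z44 [[636.2 296.5  44. ]
 [617.3 230.   44. ]
 [566.3 307.5  44. ]
 [554.6 240.8  44. ]]
```

The mandrel lies level in the V-block, with its middle at about (576,34.6). That is within 2 mm of the seat I measured. Now I'll regrip it at its middle.

Request:
{"op": "carry_out", "data": {
  "series": [
    {"delta_pos": [184, 60, 0], "turn": [0, 0, 0], "hand": 0.6},
    {"delta_pos": [184, 60, 0], "turn": [0, 0, 0], "hand": 0.6},
    {"delta_pos": [184, 60, 0], "turn": [0, 0, 0], "hand": 0.6},
    {"delta_pos": [184, 60, 0], "turn": [0, 0, 0], "hand": 0.6},
    {"delta_pos": [184, 60, -40], "turn": [0, 0, 0], "hand": 0.6},
    {"delta_pos": [184, 60, -70], "turn": [0, 0, 0], "hand": 0.6},
    {"delta_pos": [184, 60, -75], "turn": [0, 0, 0], "hand": 0.6}
  ]
}}

```text
clock: 9.43
eef_pos: [573.8, 35.1, 93.5]
eef_rot: [-3.142, 0.004, 0.0]
wrist_force: [0.0, 0.1, -0.3]
finger_gap: 56.3
```

```bash
python3 two.py e 190 90 290 190 220 120 340 220
```

```text
top scale 4.0
side scale 3.3333333333333335
9.525 [575.   34.9  95.7] [3.142 0.    0.   ] [ 0.4 -0.6  0.1] [-0.008  0.145 -0.006] 56.05011969962733
```

View pics/two_e.png

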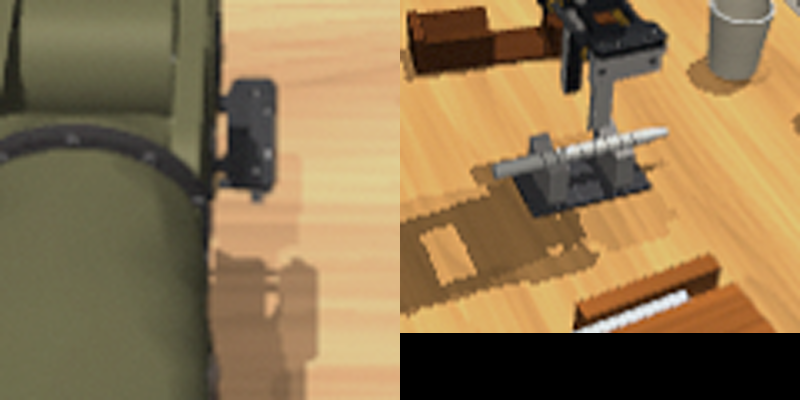

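The fingers hang above the mandrel, over the gap between the vees. I'll descend and grip.

Request:
{"op": "carry_out", "data": {
  "series": [
    {"delta_pos": [0, 0, -25], "turn": [0, 0, 0], "hand": 0.6},
    {"delta_pos": [0, 0, -50], "turn": [0, 0, 0], "hand": 0.6},
    {"delta_pos": [0, 0, -67], "turn": [0, 0, 0], "hand": 0.6},
    {"delta_pos": [0, 0, -73], "turn": [0, 0, 0], "hand": 0.6},
    {"delta_pos": [0, 0, -73], "turn": [0, 0, 0], "hand": 0.0},
    {"delta_pos": [0, 0, -73], "turn": [0, 0, 0], "hand": 0.0},
    {"delta_pos": [0, 0, -73], "turn": [0, 0, 0], "hand": 0.0},
    {"delta_pos": [0, 0, -73], "turn": [0, 0, 0], "hand": 0.0}
  ],
  "squeeze": 40
}}

```text
clock: 10.52
eef_pos: [575.2, 34.6, 22.7]
eef_rot: [-3.142, -0.0, -0.0]
wrist_force: [0.8, -0.3, -0.1]
finger_gap: 19.8
```

Request:
{"op": "carry_out", "data": {
  "series": [
    {"delta_pos": [0, 0, 0], "turn": [0, 0, 0], "hand": 0.0},
    {"delta_pos": [0, 0, 10], "turn": [0, 0, 0], "hand": 0.0},
    {"delta_pos": [0, 0, 25], "turn": [0, 0, 0], "hand": 0.0},
    {"delta_pos": [0, 0, 45], "turn": [0, 0, 0], "hand": 0.0},
    {"delta_pos": [0, 0, 65], "turn": [0, 0, 0], "hand": 0.0},
    {"delta_pos": [0, 0, 85], "turn": [0, 0, 0], "hand": 0.0},
    {"delta_pos": [0, 0, 95], "turn": [0, 0, 0], "hand": 0.0},
    {"delta_pos": [0, 0, 95], "turn": [0, 0, 0], "hand": 0.0}
  ]
}}

```text
clock: 11.52
eef_pos: [575.3, 34.7, 118.2]
eef_rot: [-3.142, -0.001, -0.0]
wrist_force: [0.0, -0.1, -0.9]
finger_gap: 14.9
```

```bash
python3 two.py f 190 90 290 190 220 100 340 220
```

```text
top scale 4.0
side scale 3.3333333333333335
11.625 [574.8  34.7 116.9] [-3.142e+00  1.000e-03 -0.000e+00] [-0.8 -0.8 -0.3] [-0.003  0.157 -0.025] 14.814537379097558
```

View pics/two_f.png

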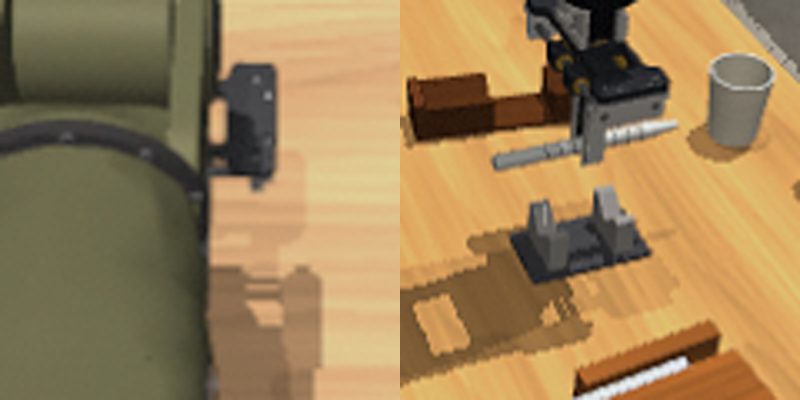

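The mandrel is gripped by its middle, level and clear of the V-block. Next is the move over the cradle.

Request:
{"op": "carry_out", "data": {
  "series": [
    {"delta_pos": [2, 20, 0], "turn": [0, 0, -0.015], "hand": 0.0},
    {"delta_pos": [6, 60, 0], "turn": [0, 0, -0.035], "hand": 0.0},
    {"delta_pos": [11, 115, 0], "turn": [0, 0, -0.07], "hand": 0.0},
    {"delta_pos": [16, 170, 0], "turn": [0, 0, -0.105], "hand": 0.0},
    {"delta_pos": [20, 215, 0], "turn": [0, 0, -0.13], "hand": 0.0},
    {"delta_pos": [22.5, 238.5, 0], "turn": [0, 0, -0.142], "hand": 0.0},
    {"delta_pos": [22.5, 238.5, -20], "turn": [0, 0, -0.142], "hand": 0.0},
    {"delta_pos": [22.5, 238.5, -50], "turn": [0, 0, -0.142], "hand": 0.0}
  ]
}}

```text
clock: 12.62
eef_pos: [597.3, 272.3, 65.6]
eef_rot: [3.141, 0.0, -0.142]
wrist_force: [0.1, 0.3, -1.6]
finger_gap: 14.9
```

Request:
{"op": "carry_out", "data": {
  "series": [
    {"delta_pos": [0, 0, -8], "turn": [0, 0, 0], "hand": 0.0},
    {"delta_pos": [0, 0, -8], "turn": [0, 0, 0], "hand": 0.0}
  ]
}}

```text
clock: 12.88
eef_pos: [597.4, 272.3, 58.8]
eef_rot: [3.141, 0.001, -0.143]
wrist_force: [0.2, 0.0, -1.2]
finger_gap: 15.3
```

```bash
python3 two.py g 110 80 220 190 200 80 320 200
```

```text
top scale 3.6363636363636362
side scale 3.3333333333333335
12.975 [598.1 272.9  60.3] [-3.141e+00 -1.000e-03 -1.430e-01] [0.3 0.1 0. ] [ 0.007  0.127 -0.005] 14.967553685724434
```

View pics/two_g.png

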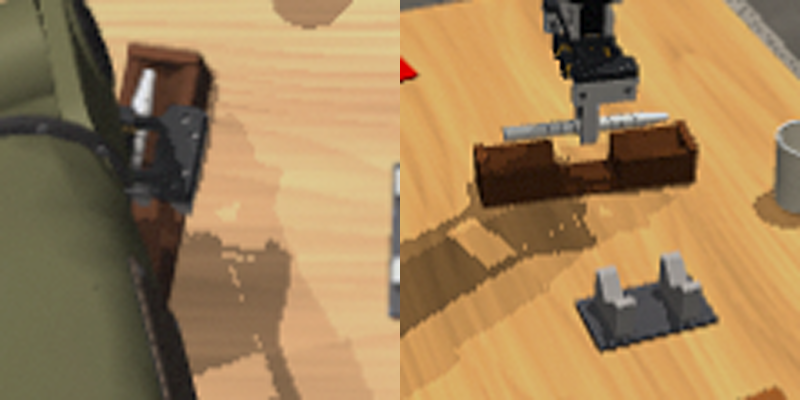

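The mandrel hangs above the groove, parallel to it, between the closed ends, with the fingers over the gap. I'll lower it.

Request:
{"op": "carry_out", "data": {
  "series": [
    {"delta_pos": [0, 0, -14], "turn": [0, 0, 0], "hand": 0.0},
    {"delta_pos": [0, 0, -26], "turn": [0, 0, 0], "hand": 0.0},
    {"delta_pos": [0, 0, -35], "turn": [0, 0, 0], "hand": 0.0},
    {"delta_pos": [0, 0, -40], "turn": [0, 0, 0], "hand": 0.0},
    {"delta_pos": [0, 0, -42.5], "turn": [0, 0, 0], "hand": 0.0},
    {"delta_pos": [0, 0, -42.5], "turn": [0, 0, 0], "hand": 0.0}
  ]
}}

```text
clock: 13.72
eef_pos: [597.8, 273.5, 17.2]
eef_rot: [-3.141, -0.001, -0.142]
wrist_force: [0.8, 1.5, -0.2]
finger_gap: 14.9
```

```bash
python3 two.py i 110 80 220 190 200 80 320 200
```

```text
top scale 3.6363636363636362
side scale 3.3333333333333335
13.825 [597.7 273.5  17.2] [-3.141e+00 -1.000e-03 -1.420e-01] [-0.1  2.2 -0.2] [0.504 0.062 0.1  ] 15.12399367133197
```

View pics/two_i.png

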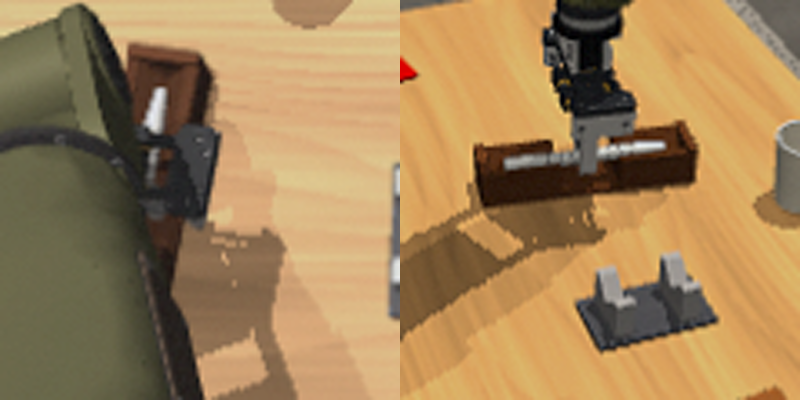

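The mandrel is down in the groove and evenly placed between the ends. I'll release it and back away.

Request:
{"op": "carry_out", "data": {
  "series": [
    {"delta_pos": [0, 0, 0], "turn": [0, 0, 0], "hand": 0.5},
    {"delta_pos": [0, 0, 0], "turn": [0, 0, 0], "hand": 0.6},
    {"delta_pos": [0, 0, 0], "turn": [0, 0, 0], "hand": 0.6},
    {"delta_pos": [0, 0, 0], "turn": [0, 0, 0], "hand": 0.6},
    {"delta_pos": [0, 0, 30], "turn": [0, 0, 0], "hand": 0.6},
    {"delta_pos": [0, 0, 90], "turn": [0, 0, 0], "hand": 0.6},
    {"delta_pos": [0, 0, 150], "turn": [0, 0, 0], "hand": 0.6},
    {"delta_pos": [-60, 0, 160], "turn": [0, 0, 0], "hand": 0.6}
  ]
}}

```text
clock: 14.82
eef_pos: [540.7, 273.7, 181.9]
eef_rot: [-3.137, -0.008, -0.144]
wrist_force: [-0.2, 1.3, -0.1]
finger_gap: 56.1
```

Request:
{"op": "carry_out", "data": {
  "series": [
    {"delta_pos": [-160, -120, 0], "turn": [0, 0, 0], "hand": 0.6},
    {"delta_pos": [-160, -120, 0], "turn": [0, 0, 0], "hand": 0.6},
    {"delta_pos": [-160, -120, 0], "turn": [0, 0, 0], "hand": 0.6},
    {"delta_pos": [-160, -120, 0], "turn": [0, 0, 0], "hand": 0.6},
    {"delta_pos": [-160, -120, 0], "turn": [0, 0, 0], "hand": 0.6}
  ]
}}

```text
clock: 15.45
eef_pos: [378.1, 153.2, 177.6]
eef_rot: [-3.141, -0.002, -0.143]
wrist_force: [0.9, 0.9, 0.1]
finger_gap: 56.1
```

```bash
python3 two.py j 110 80 220 190 200 80 340 260
python3 - <<'E'
from h import *
im=cv2.imread("pics/side_j.png")
for p in comps(im,(220,105,295,140),80,110,15):
    vx,vy,cx,cy=cv2.fitLine(p,cv2.DIST_L2,0,.01,.01).ravel();t=(p-[cx,cy])@[vx,vy]
    e=np.array([[cx+vx*s,cy+vy*s] for s in(t.min()-.3,t.max()+.3)]);q=onz("side",e,35);print(len(p),e.round(1).tolist(),q.round(1).tolist(),q.mean(0))
im=cv2.imread("pics/top_j.png")
for p in comps(im,(125,85,180,185),70,90,15)+comps(im,(295,115,330,205),70,90,100):
    vx,vy,cx,cy=cv2.fitLine(p,cv2.DIST_L2,0,.01,.01).ravel();t=(p-[cx,cy])@[vx,vy]
    e=np.array([[cx+vx*s,cy+vy*s] for s in(t.min()-.3,t.max()+.3)]);q=onz("top",e,35 if cx<200 else 48);print(len(p),e.round(1).tolist(),q.round(1).tolist(),q.mean(0))
E
```

```text
top scale 3.6363636363636362
side scale 2.2222222222222223
15.55 [378.6 153.7 177.1] [-3.141e+00 -1.000e-03 -1.420e-01] [ 0.3 -0.2 -0. ] [ 0.039  0.131 -0.014] 56.241324799225886
164 [[230.60000610351562, 128.5], [279.29998779296875, 122.5999984741211]] [[504.8, 295.5, 35.0], [697.3, 269.3, 35.0]] [601.0464395 282.3779126  35.       ]
255 [[140.89999389648438, 165.5], [153.39999389648438, 103.80000305175781]] [[506.0, 289.3, 35.0], [693.8, 262.7, 35.0]] [599.90604594 276.01545233  35.        ]
320 [[306.79998779296875, 139.5], [313.0, 192.39999389648438]] [[584.0, -191.0, 48.0], [430.5, -207.4, 48.0]] [ 507.24270778 -199.17753445   48.        ]
```

View pics/two_j.png

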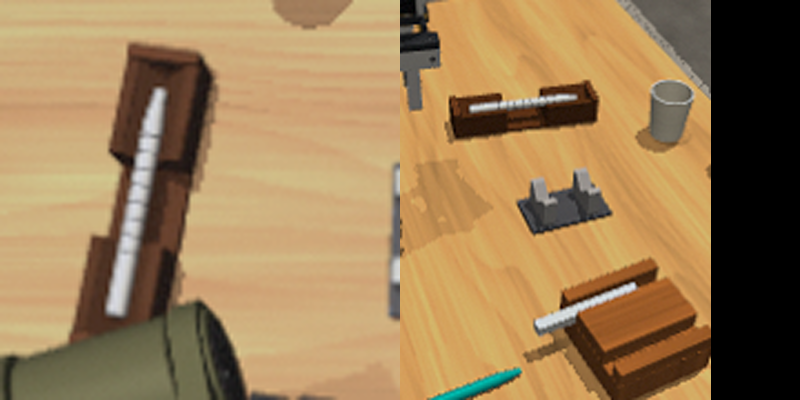

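```bash
python3 -c "
from cell import *
print(sign_off())"
```

```text
the job is handed in; nothing more can be done
None
```

The mandrel now lies in the dark wooden cradle, and I handed the job in at about 15.5 s; the sign-off gave no verdict.

I took the mandrel from the rack by its overhanging end and laid it in the V-block. Its middle was within about 2 mm of the measured seat there. I then let go, picked it up again by its middle and laid it in the cradle.

**Last checks:**
- **Position in the cradle:** the top view puts its middle at about (600, 276) mm. I had estimated the seat at about (598.5, 273). It lies along the groove, between the closed ends.
- **Height:** I did not measure the height after release. Just before I let go, the grip point was at about 36 mm; the seat is at 35 mm.
- **Square bar:** it is still in its slot, within about 2 mm of where it started.
- **Arm:** it is well clear of everything, with the wrist force near zero.

**One disagreement:** the side view put the mandrel about 6 mm further across in y than the top view (282 against 276). It gave a similar offset for the square bar at the start, so I put it down to the mask catching mostly the lit side. I relied on the top view and on the look of the mandrel down in the groove.

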